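# Fit the charged battery pack to the photo turntable

### The job

Take the charged battery pack (green tab) from the charging pad and slide it, nose first, onto the twin-rod rail of the photo turntable until it is fully home and the spring detent has clicked into it. Feel for the end and push gently, never ram the stop; then let go, leaving the flat pack (red tab) on the pad and the bowl on the turntable undisturbed.

Things in the scene. Friction and masses are not known exactly. Their poses are not given: they have to be found in the camera images.
- pack_full: Charged battery pack, grey/black, 84 long (x) x 50 wide (y) x 50 high, 0.35 kg; green tab on top at the tail, white band at the nose. Origin: centre of underside, +x to the nose, z up. Grip across the 50 mm. Beneath, a C-channel open at both ends: 5 mm lips 16 mm apart, over them a slot 33 mm wide, 5 to 15 mm above the underside, with a notch for the detent ball 20 mm behind mid-length.
- pack_flat: Flat battery pack, the same shape with a red tab; lies on the pad to the left or right of the charged one, centres 130 mm apart. Origin and axes as on the charged pack. It stays there.
- charger: Black charging pad, fixed, 130 (x) x 250 (y) x 12 mm thick; both packs lie flat on it, noses roughly to +x. Origin: centre of its underside.
- turntable: Photo turntable, fixed. Origin: on the table under the middle of its battery rail; +x: the way a pack slides on. Rail: two 8 mm rods along x, 30 mm wide overall, axes 28 mm above the table, x -95 to 84 mm, over a black base 70 wide, 12 high. Grey housing 45 mm high begins at x = 84. A pack on the rail has its underside 17 (resting) to 19 mm up, 1.5 mm play each side.
- rail_mouth (a point): Middle of the rail's open end (turntable x = -95 mm), between the round tips of the rods, at the height of their axes. At the other end a red stop, 54 wide and 55 mm high, is clamped across the rail with its face anywhere from turntable x = 19 to 65 mm; its place is not reported. A pack that is home touches it with its nose, so its origin is 42 mm before it (x -23 to 23 mm).
- detent (a joint): Spring ball between the rods, 62 mm before the stop; m: 0 = up (free, or clicked into the notch of a pack that is home), 0.001 to 0.005 = pressed down by a pack passing over it. Passing it takes up to 12 N; once the notch reaches it, the rigid stop follows at once. A push of 20 N is plenty; above some 27 N it counts as ramming (50 N summed over all contacts of pack and turntable).
- bowl: Green bronze bowl on the turntable disc (170 mm wide, top 57 mm up), 116 mm wide, 55 mm high, rim 112 mm above the table. Origin: centre of its underside. Leave it alone.
- pack_nose (a point): Middle of the charged pack's nose end face, 42 mm ahead (+x) of its origin and 35 mm above its underside.
Things that resemble listed ones, but are neither listed nor needed, are in the scene too. What is shaped like the pack_full but turquoise is not meant.

How it is judged:
By the outcome, as a careful person would: the job done as asked, in the order asked, and still so for the second after the job is handed in, with the robot touching nothing.
It also fails if it takes over 45 s, if anything falls off the work surface, if the arm or the gripper's body presses on something with over 40 N, if the wrist force passes 120 N, or if a joint passes its speed limit or range.

### The arm

A 6-joint arm with a two-finger parallel gripper is mounted at the origin on the work surface. World frame = base frame: x ahead of the robot, y to its left, z up, the work surface at z = 0. Lengths are in m, angles in rad, forces in N, time in s.
With the tool pointing down it reaches from about 0.325 to 0.75 m from the base axis. Payload 7.6 kg.
Tool frame: the origin (TCP) lies at the very end of the fingers, on their centre line; the grasp point (between the pads) lies 19 mm behind it (robot.grasp_offset is the distance from the TCP to the grasp point, in m); z points along the fingers, y is the line along which they close (so a half turn about z gives the same grasp; the last joint's range is limited). The gripper opens to 85 mm and grips with 20 to 120 N. Pads are 22 mm wide; open, the fingers measure 114 mm over their backs; the gripper's body (76 mm by 85 mm) begins 54 mm behind the grasp point. The pads swing forward as they close: fully open they stand 13 mm farther back than shut.
Start: joints at [1.17, 0.052, 1.401, -0, 1.689, -0.07], TCP at [0.171, 0.497, 0.231] pointing down, gripper open.
Joint ranges: [-2.9, 2.9], [-0.91, 2.17], [0.12, 2.37], [-1.06, 4.2], [0.26, 2.73], [-2.93, 2.93]. Speed limits (rad/s): [2.57, 2.57, 3.01, 3.14, 3.14, 3.14].

### API

Orientations are given as a unit quaternion [w, x, y, z].
In Python, from plant import robot, eyes, job, spotter gives the robot as it stands.
- The arm moves only by the tool apply_moves, never from a script. Its argument "series" is a list of rows, each a list of 7 numbers: the turn, a rotation vector about the tool's x, y, z in degrees, then the shift along the tool's x, y, z in cm, then the finger opening in cm, from 0 to 8.54. A call has 1 to 8 rows; each row is the pose to reach, as a shift and turn from the pose commanded when the call began, along the tool's axes at that moment; what a row does not reach only later rows make up. A row lasts 1/12 s, in which the tool goes at most 41.7 mm and 7.16 degrees, less where a joint would pass 70% of its speed; a pose out of reach is approached as far as the arm can. A call with a gripper value outside its range is refused whole. The fingers move at their own pace and stop on an object; "newtons" is the grip in N (left out, the last holds). Time passes only in rows, so rows that repeat a pose let the fingers close. It gives the time, the measured TCP pose, the force, the opening and the grip force at its end, in the units of the state.
- robot.observe(): the state, without advancing time (a new reading comes with each control period).
- eyes.get_image(name): name is "side" or "top"; returns a dict with "image" (384x512x3 uint8, red, green, blue), "intrinsics" (3x3 intrinsics, pixels), "camera_from_world" (4x4, takes a point from world to camera coordinates). Camera axes: x right, y up, looking along -z (the intrinsics and any distortion apply to the point x, -y, -z); pixel columns grow to the right and rows downward; lengths in m; the calibration is good to about 2 mm. A picture is of the moment at which its call begins. There is no depth.
- job.hand_in(): hands the job in; it is judged then, once.
Trained networks look in a picture, given as the dict that the camera call returned (one of the last four; its "shot" number tells which), for a name from the list of things; names that differ only in an ending like _2 or _b are one class to them, and where a whole thing is asked for, a point or a joint stands for the part that bears it (a point fixed in the world has none). Each returns a list of dicts, best first, with "score" (0 to 1); they miss things now and then, are a little off and sometimes report something else, mostly with a low value. They report only what shows in the picture. A call takes as long as a camera call. They do not tell look-alikes from the thing itself.
- spotter.spot_in(picture, target): "rect" ([left, top, right, bottom] in pixels, round what is visible of it).
- spotter.outline_of(picture, target): "mask" (384x512 bool, what is visible of it) and "rect" ([left, top, right, bottom] in pixels, round what is visible of it).
- spotter.tip_of(picture, target): "pixel" ([column, row] in pixels: a listed point, or the origin of a listed thing).
The state is a dict: "time": time; "q": joint angles; "qd": joint speeds; "joint_efforts": joint torques, N m; "tool_pos": TCP position; "ee_rot": TCP orientation; "ft_force": force on the tool from outside, world axes, zero at the start; "wrist_torque": the same for the moment, N m; "grip_width": opening from 0.0 (shut) to 1.0 (fully open); "finger_force": force on a finger pad.
Only numpy, scipy, OpenCV 4.12 (cv2) and the standard library are available. Lean on these libraries where they do the work, as an engineer would, in place of code of your own. Each camera call takes 0.05 s, during which the arm holds its last target. There are 200 camera calls.

## Working session

There is one attempt and no reset: what is moved stays moved. The work goes in short steps, Python scripts to look and compute and a tool call to move; the robot and the scene stay as the last step left them, time stands still between calls to the robot, and variables do not carry over. Pictures are saved under pics/ and viewed, at most 10 in all, crops included, and the job is handed in when it is done.

Besides the shell and the picture viewer there is one more tool, called after ">>>" by a JSON object that holds its "method" and its "body", one argument or row to a line. apply_moves: Moves the arm, as the interface text tells. Its arguments: {"type":"object","properties":{"series":{"type":"array","items":{"type":"array","items":{"type":"number"}}},"newtons":{"type":"number"}},"required":["series"]}

```bash
mkdir -p pics; ls
cat > h.py <<'E'
import numpy as np, cv2
from plant import robot, eyes, job, spotter
E
python3 - <<'E'
from h import *
s=robot.observe(); print({k:np.round(v,3).tolist() for k,v in s.items()})
ims=[]
for n in("side","top"):
    p=eyes.get_image(n); cv2.imwrite(f"pics/{n}1.png",p["image"][:,:,::-1])
    print(n,p["intrinsics"].tolist(),np.round(p["camera_from_world"],4).tolist(),[k for k in p])
    for t in("pack_full","pack_flat","charger","turntable","bowl","rail_mouth","pack_nose"):
        print(t,[(np.round(d["pixel"]).tolist(),round(d["score"],2)) for d in spotter.tip_of(p,t)][:4],[(np.round(d["rect"]).tolist(),round(d["score"],2)) for d in spotter.spot_in(p,t)][:4] if t!="rail_mouth" else "")
E
```

```text
pics
{'time': 0.0, 'q': [1.17, 0.053, 1.402, 0.0, 1.689, -0.07], 'qd': [0.001, 0.0, -0.0, -0.002, 0.0, 0.001], 'joint_efforts': [0.0, -38.167, -36.019, 0.0, 0.006, -0.0], 'tool_pos': [0.17, 0.496, 0.23], 'ee_rot': [-0.0, 0.165, 0.986, -0.001], 'ft_force': [0.817, -0.261, -0.072], 'wrist_torque': [0.027, 0.056, -0.036], 'finger_force': 0.0, 'grip_width': 1.002}
side [[406.6381986922277, 0.0, 253.04044476934547], [0.0, 406.6381986922277, 193.04350877985934], [0.0, 0.0, 1.0]] [[0.8183, -0.5745, 0.0179, -0.4997], [0.248, 0.381, 0.8907, -0.1707], [-0.5186, -0.7244, 0.4543, -0.7649], [0.0, 0.0, 0.0, 1.0]] ['image', 'intrinsics', 'camera_from_world', 'shot']
pack_full [([367.0, 252.0], 0.98), ([228.0, 301.0], 0.88), ([183.0, 259.0], 0.79), ([295.0, 268.0], 0.56)] [([273.0, 241.0, 318.0, 285.0], 0.89), ([347.0, 224.0, 389.0, 267.0], 0.81), ([160.0, 231.0, 211.0, 270.0], 0.68)]
pack_flat [([261.0, 238.0], 0.79)] [([241.0, 210.0, 285.0, 249.0], 0.61)]
charger [([274.0, 257.0], 0.65)] [([222.0, 228.0, 340.0, 302.0], 0.67)]
turntable [([244.0, 190.0], 0.58), ([311.0, 248.0], 0.26)] []
bowl [([29
[... 782 characters left out ...]
, 334.0], 0.83), ([325.0, 140.0, 374.0, 171.0], 0.78), ([246.0, 292.0, 293.0, 340.0], 0.77), ([328.0, 210.0, 365.0, 258.0], 0.69)]
pack_flat [([280.0, 231.0], 0.88), ([342.0, 210.0], 0.65)] [([268.0, 207.0, 296.0, 251.0], 0.88)]
charger [([311.0, 234.0], 0.87)] [([254.0, 202.0, 371.0, 268.0], 0.96)]
turntable [] [([130.0, 58.0, 231.0, 229.0], 0.94)]
bowl [([177.0, 103.0], 0.83)] [([145.0, 67.0, 199.0, 114.0], 0.6)]
rail_mouth [([166.0, 227.0], 0.94), ([175.0, 183.0], 0.66)] 
pack_nose [([340.0, 213.0], 0.83), ([333.0, 299.0], 0.68), ([369.0, 156.0], 0.65), ([255.0, 330.0], 0.57)] [([330.0, 210.0, 364.0, 256.0], 0.9), ([329.0, 138.0, 375.0, 177.0], 0.75), ([325.0, 287.0, 379.0, 332.0], 0.69)]
```

Run:
```python
import cv2,numpy as np
a=cv2.imread("pics/top1.png");b=cv2.imread("pics/side1.png")
cv2.imwrite("pics/t1c.png",cv2.resize(a[40:350,110:400],None,fx=1.9,fy=1.9,interpolation=2))
cv2.imwrite("pics/s1c.png",cv2.resize(b[110:330,140:420],None,fx=2.7,fy=2.7,interpolation=2))
```

```text
(no output)
```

View pics/t1c.png

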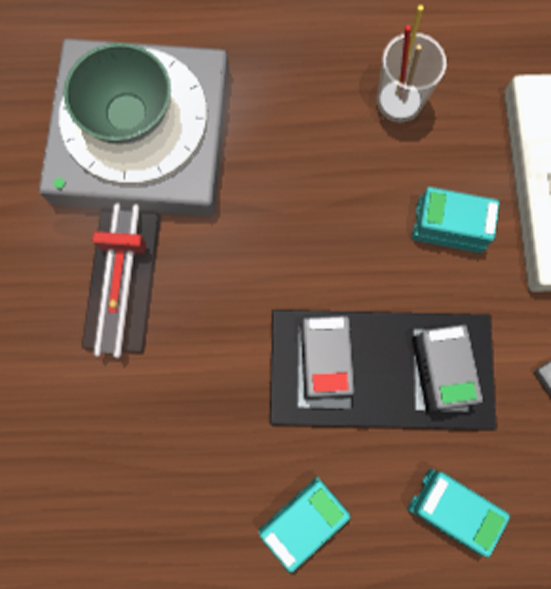

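View pics/s1c.png

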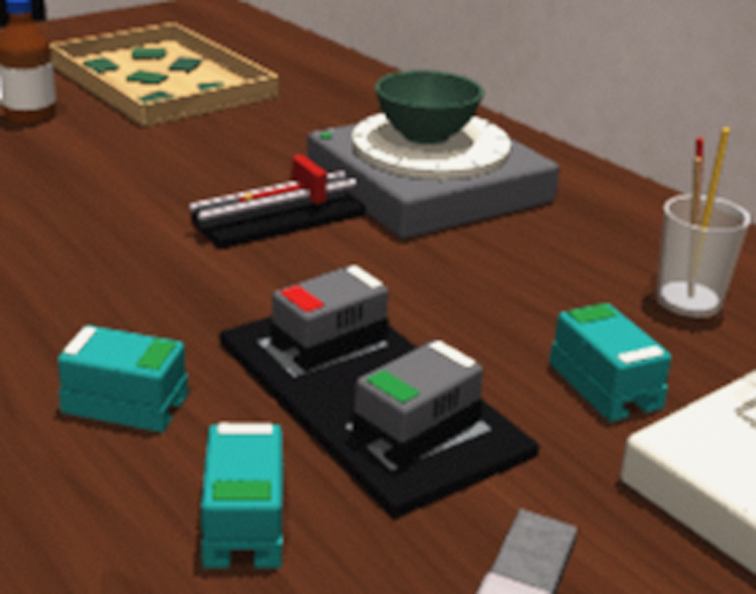

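The top view shows what could be taken for the target (full-frame pixels):
- (346,233): grey pack with a green tab, on the pad. This is the one I choose.
- (281,230): grey pack with a red tab, which is the flat pack.
- (350,155), (270,315) and (350,308): turquoise look-alikes.

The rail runs from its mouth at about (168,227) up to the red stop at (172,167). I'll check the choice in a rectified close crop and measure from that.

```bash
cat >> h.py <<'E'
def proj(p,X):
    X=np.atleast_2d(X); c=(p["camera_from_world"]@np.c_[X,np.ones(len(X))].T)[:3]
    u=p["intrinsics"]@np.array([c[0],-c[1],-c[2]]); return (u[:2]/u[2]).T
def ray(p,px,z):
    K=np.linalg.inv(p["intrinsics"]); M=np.array(p["camera_from_world"]); d=K@np.c_[np.atleast_2d(px),np.ones(len(np.atleast_2d(px)))].T
    d=np.array([d[0],-d[1],-d[2]]); R=M[:3,:3]; o=-R.T@M[:3,3]; w=R.T@d
    return (o[:,None]+w*(z-o[2])/w[2]).T
def bird(p,z,x0,x1,y0,y1,s=2000):
    # rows: x decreasing from x1, cols: y decreasing from y1
    W=int((y1-y0)*s);H=int((x1-x0)*s)
    C=np.array([[x1,y1,z],[x1,y0,z],[x0,y0,z],[x0,y1,z]])
    Hm=cv2.getPerspectiveTransform(proj(p,C).astype(np.float32),np.float32([[0,0],[W,0],[W,H],[0,H]]))
    return cv2.warpPerspective(p["image"],Hm,(W,H),flags=cv2.INTER_CUBIC)
def mask(im,c):
    h=cv2.cvtColor(im,cv2.COLOR_RGB2HSV).astype(int);H,S,V=h[...,0],h[...,1],h[...,2]
    return {"green":(H>45)&(H<75)&(S>120)&(V>60),"red":((H<4)|(H>175))&(S>170)&(V>100),"white":(S<40)&(V>190),"grey":(S<60)&(V>80)&(V<180)}[c]
E
python3 - <<'E'
from h import *
p=eyes.get_image("top")
c=ray(p,[[346,233],[281,231]],.062);print("pk",c)
r=ray(p,[[166,227],[172,167]],.03);print("rail",r)
x,y=c[0,:2]
b=bird(p,.062,x-.09,x+.09,y-.08,y+.08)
for n in("green","white","grey"):
    m=mask(b,n).astype(np.uint8); k,l,st,ce=cv2.connectedComponentsWithStats(m)
    for i in range(1,k):
        if st[i,4]>200:
            q=cv2.minAreaRect(np.argwhere(l==i)[:,::-1].astype(np.float32)); print(n,st[i,4],"c",round(x+.09-q[0][1]/2000,4),round(y+.08-q[0][0]/2000,4),"sz mm",np.array(q[1])/2,q[2])
x2,y2=(r[0,:2]+r[1,:2])/2
b2=bird(p,.030,x2-.12,x2+.12,y2-.08,y2+.08)
m=mask(b2,"white")
pts=[]
for i in range(0,480,20):
    cs=np.flatnonzero(m[i]); 
    print(round(x2+.12-i/2000,4),np.round(y2+.08-cs[np.r_[True,np.diff(cs)>1]]/2000,4) if len(cs) else "",np.round(y2+.08-cs[np.r_[np.diff(cs)>1,True]]/2000,4) if len(cs) else "")
h=max(b.shape[0],b2.shape[0]); o=np.zeros((h,640,3),np.uint8);o[:b.shape[0],:320]=b;o[:480,320:]=b2
cv2.imwrite("pics/bird.png",o[:,:,::-1])
E
```

```text
pk [[ 0.49905196 -0.29498221  0.062     ]
 [ 0.50737469 -0.16590421  0.062     ]]
rail [[0.52767214 0.07012964 0.03      ]
 [0.65796772 0.05970637 0.03      ]]
green 2209 c 0.4727 -0.3018 sz mm [16.55863571 35.28787994] 82.87498474121094
white 1669 c 0.5343 -0.295 sz mm [11.8161726  38.09887695] 83.6598129272461
white 306 c 0.4693 -0.261 sz mm [23.5  7. ] 90.0
grey 12596 c 0.4984 -0.2937 sz mm [92.55953217 58.98384094] 83.8844985961914
grey 1064 c 0.4836 -0.261 sz mm [57. 11.] 90.0
0.7128  
0.7028 [0.0644] [0.0604]
0.6928 [0.0659 0.0439] [0.0614 0.0389]
0.6828 [0.0674 0.0454] [0.0624 0.0404]
0.6728 [0.0679 0.0459] [0.0639 0.0409]
0.6628  
0.6528  
0.6428 [0.0714 0.0494] [0.0669 0.0469]
0.6328 [0.0729 0.0504] [0.0679 0.0454]
0.6228 [0.0739 0.0514] [0.0694 0.0464]
0.6128 [0.0744 0.0529] [0.0704 0.0479]
0.6028 [0.0764 0.0534] [0.0714 0.0489]
0.5928 [0.0769 0.0549] [0.0729 0.0504]
0.5828 [0.0779 0.0559] [0.0734 0.0509]
0.5728 [0.0794 0.0569] [0.0749 0.0524]
0.5628 [0.0799 0.0584] [0.0759 0.0534]
0.5528 [0.0814 0.0589] [0.0769 0.0544]
0.5428 [0.0824 0.0604] [0.0779 0.0559]
0.5328 [0.0834 0.0614] [0.0789 0.0564]
0.5228  
0.5128  
0.5028  
0.4928  
0.4828
```

View pics/bird.png

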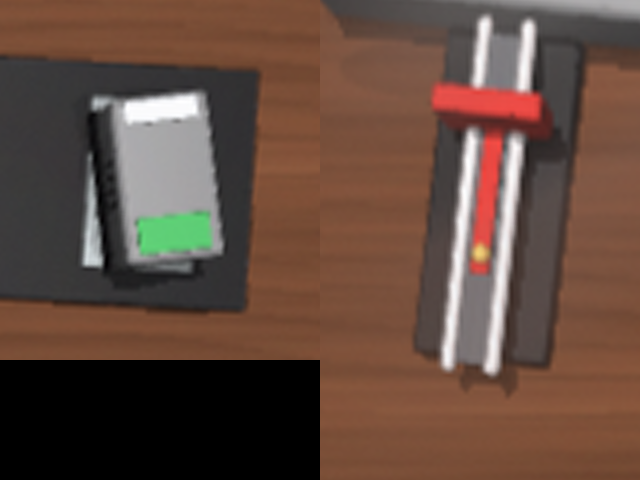

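The crop shows the chosen grey pack, with its green tab at the tail and white band at the nose. Its centre is about (0.5005, -0.298) with yaw about +6.2°. The rail has yaw about -6.1°, its mouth is near (0.527, 0.0705), and the stop face is near x = 0.649, so home is about 80 mm beyond the mouth. I'm starting the approach.

>>> {"method": "apply_moves", "body": {
  "series": [
    [0, 0, -7, -7.2, -4, 0, 8.5],
    [0, 0, -14, -14.4, -8, 0, 8.5],
    [0, 0, -21, -21.6, -12, 0, 8.5],
    [0, 0, -25.3, -28.8, -16.1, 0, 8.5],
    [0, 0, -25.3, -28.8, -16.1, 0, 8.5],
    [0, 0, -25.3, -28.8, -16.1, 0, 8.5],
    [0, 0, -25.3, -28.8, -16.1, 0, 8.5],
    [0, 0, -25.3, -28.8, -16.1, 0, 8.5]
  ],
  "newtons": 40
}}

```text
time: 2.12
tool_pos: [0.3846, 0.2569, 0.2316]
ee_rot: [0.0, -0.055, 0.998, 0.0]
ft_force: [1.1, 0.0, 0.3]
grip_width: 0.996
finger_force: 0.0
```

```bash
cat >> h.py <<'E'
def st():
    s=robot.observe(); w,x,y,z=s["ee_rot"]; from scipy.spatial.transform import Rotation as R
    M=R.from_quat([x,y,z,w]).as_matrix(); return s,np.array(s["tool_pos"]),M
def to(x,y,z,yaw):
    "tool-axis shift (cm) and turn (deg); yaw = world angle of tool y"
    s,p,M=st(); d=M.T@(np.array([x,y,z])-p)*100; a=np.degrees(np.arctan2(M[1,1],M[0,1]))
    print("t",round(s["time"],2),"p",p.round(4),"yaw",a.round(2),"zax",M[:,2].round(4),"F",np.round(s["ft_force"],1),"w",round(s["grip_width"],3)); print("turn",round(-(yaw-a),2),"shift cm",d.round(2))
E
python3 -c "
from h import *
to(.5,-.05,.2,96.2);to(.5005,-.298,.13,96.2)"
```

```text
t 2.12 p [0.3846 0.2569 0.2316] yaw 96.36 zax [ 7.e-04  5.e-04 -1.e+00] F [1.1 0.  0.3] w 0.996
turn 0.16 shift cm [ -8.07 -31.78   3.15]
t 2.12 p [0.3846 0.2569 0.2316] yaw 96.36 zax [ 7.e-04  5.e-04 -1.e+00] F [1.1 0.  0.3] w 0.996
turn 0.16 shift cm [ -5.37 -56.43  10.14]
```

>>> {"method": "apply_moves", "body": {
  "series": [
    [0, 0, 0, -8, -31, 3, 8.5],
    [0, 0, 0, -8, -31, 3, 8.5],
    [0, 0, 0, -8, -31, 3, 8.5],
    [0, 0, 0, -8, -31, 3, 8.5],
    [0, 0, 0, -8, -31, 3, 8.5],
    [0, 0, 0, -8, -31, 3, 8.5],
    [0, 0, 0, -8, -31, 3, 8.5],
    [0, 0, 0, -8, -31, 3, 8.5]
  ]
}}

```text
time: 2.78
tool_pos: [0.4978, -0.0438, 0.2009]
ee_rot: [0.0, -0.054, 0.999, -0.0]
ft_force: [0.6, 0.4, 0.3]
grip_width: 0.996
finger_force: 0.0
```

```bash
python3 -c "
from h import *
to(.5005,-.298,.12,96.2)"
```

```text
t 2.78 p [ 0.4978 -0.0438  0.2009] yaw 96.24 zax [ 1.e-04 -5.e-04 -1.e+00] F [0.6 0.4 0.3] w 0.996
turn 0.04 shift cm [  2.5  -25.29   8.11]
```

>>> {"method": "apply_moves", "body": {
  "series": [
    [0, 0, 0, 2.5, -25.3, 8, 8.5],
    [0, 0, 0, 2.5, -25.3, 8, 8.5],
    [0, 0, 0, 2.5, -25.3, 8, 8.5],
    [0, 0, 0, 2.5, -25.3, 8, 8.5],
    [0, 0, 0, 2.5, -25.3, 8, 8.5],
    [0, 0, 0, 2.5, -25.3, 8, 8.5],
    [0, 0, 0, 2.5, -25.3, 8, 8.5],
    [0, 0, 0, 2.5, -25.3, 8, 8.5]
  ]
}}

```text
time: 3.45
tool_pos: [0.499, -0.2979, 0.119]
ee_rot: [-0.001, -0.053, 0.999, 0.001]
ft_force: [-0.9, -0.2, -0.1]
grip_width: 0.995
finger_force: 0.0
```

Run:
```python
from h import *
to(.5005,-.298,.026,96.2)
p=eyes.get_image("top");q=eyes.get_image("side")
cv2.imwrite("pics/ap.png",np.hstack([cv2.resize(p["image"][170:300,280:410],(390,390)),cv2.resize(q["image"][180:310,210:340],(390,390))])[:,:,::-1])
# where the model pack's top corners should appear in side view
a=np.radians(6.2);R=np.array([[np.cos(a),-np.sin(a)],[np.sin(a),np.cos(a)]])
X=np.c_[(R@np.array([[42,42,-42,-42],[25,-25,-25,25]])/1000).T+[.5005,-.298],np.full(4,.062)]
print(proj(q,X).round(1).tolist(),proj(p,X).round(1).tolist())
```

```text
t 3.45 p [ 0.499  -0.2979  0.119 ] yaw 96.1 zax [-0.0028  0.0012 -1.    ] F [-0.9 -0.2 -0.1] w 0.995
turn -0.1 shift cm [-0.17 -0.04  9.3 ]
[[301.1, 234.6], [320.2, 245.5], [290.0, 262.3], [271.0, 250.0]] [[331.1, 213.4], [355.4, 209.9], [364.2, 251.5], [339.3, 255.2]]
```

View pics/ap.png

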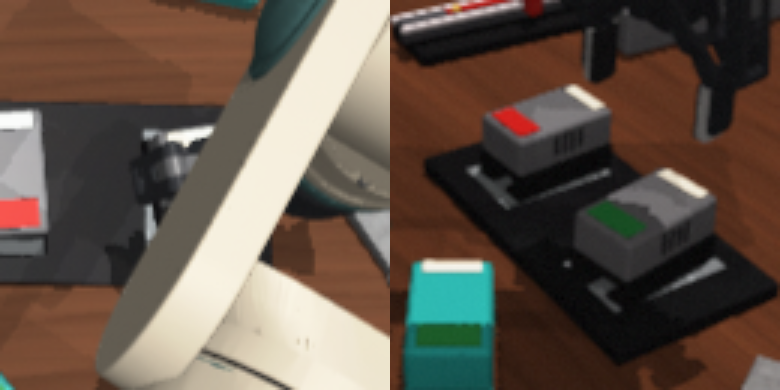

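The arm now hides the pack from above. In the side crop the pack's top corners lie within 1–2 px of my model, for example nose-left at about (300,236) and tail-left at about (272,250). The fingers line up above it, so I'm going down.

>>> {"method": "apply_moves", "body": {
  "series": [
    [0, 0, -0.1, -0.1, 0, 2.5, 8.5],
    [0, 0, -0.1, -0.1, 0, 4.5, 8.5],
    [0, 0, -0.1, -0.1, 0, 6.5, 8.5],
    [0, 0, -0.1, -0.1, 0, 8, 8.5],
    [0, 0, -0.1, -0.1, 0, 9.2, 8.5],
    [0, 0, -0.1, -0.1, 0, 9.3, 8.5],
    [0, 0, -0.1, -0.1, 0, 9.3, 8.5],
    [0, 0, -0.1, -0.1, 0, 9.3, 8.5]
  ]
}}

```text
time: 4.22
tool_pos: [0.5024, -0.2947, 0.0298]
ee_rot: [0.001, -0.057, 0.998, -0.001]
ft_force: [0.9, 0.6, 1.0]
grip_width: 0.994
finger_force: 0.0
```

>>> {"method": "apply_moves", "body": {
  "series": [
    [0, 0, 0, 0, 0, 0, 6],
    [0, 0, 0, 0, 0, 0, 5],
    [0, 0, 0, 0, 0, 0, 4.5],
    [0, 0, 0, 0, 0, 0, 4.5],
    [0, 0, 0, 0, 0, 0, 4.5],
    [0, 0, 0, 0, 0, 0, 4.5],
    [0, 0, 0, 0, 0, 0, 4.5],
    [0, 0, 0, 0, 0, 0, 4.5]
  ],
  "newtons": 60
}}

```text
time: 4.88
tool_pos: [0.5022, -0.2955, 0.0296]
ee_rot: [0.001, -0.056, 0.998, -0.001]
ft_force: [0.8, -1.0, 6.6]
grip_width: 0.581
finger_force: 64.5
```

>>> {"method": "apply_moves", "body": {
  "series": [
    [0, 0, 0, 0, 0, -1, 4.5],
    [0, 0, 0, 0, 0, -3, 4.5],
    [0, 0, 0, 0, 0, -6, 4.5],
    [0, 0, 0, 0, 0, -9, 4.5],
    [0, 0, 0, 0, 0, -11, 4.5],
    [0, 0, 0, 0, 0, -11.5, 4.5],
    [0, 0, 0, 0, 0, -11.5, 4.5],
    [0, 0, 0, 0, 0, -11.5, 4.5]
  ]
}}

```text
time: 5.55
tool_pos: [0.5008, -0.2942, 0.1414]
ee_rot: [-0.001, -0.056, 0.998, 0.001]
ft_force: [-0.8, 0.6, -4.4]
grip_width: 0.573
finger_force: 63.6
```

```bash
python3 -c "
from h import *
to(.462,.077,.14,83.9)"
```

```text
t 5.55 p [ 0.5008 -0.2942  0.1414] yaw 96.45 zax [-0.0024  0.0019 -1.    ] F [-0.8  0.6 -4.4] w 0.573
turn 12.55 shift cm [-0.31 37.32  0.22]
```

>>> {"method": "apply_moves", "body": {
  "series": [
    [0, 0, 3, 0, 2, 0, 4.5],
    [0, 0, 6, 0, 5.5, 0, 4.5],
    [0, 0, 9, 0, 9.5, 0, 4.5],
    [0, 0, 12.5, 0, 13.5, 0, 4.5],
    [0, 0, 12.5, 0, 17.5, 0, 4.5],
    [0, 0, 12.5, -0.1, 21.5, 0, 4.5],
    [0, 0, 12.5, -0.2, 25.5, 0, 4.5],
    [0, 0, 12.5, -0.3, 29.5, 0, 4.5]
  ]
}}

```text
time: 6.22
tool_pos: [0.4695, 0.0006, 0.1407]
ee_rot: [-0.002, 0.053, 0.999, 0.0]
ft_force: [0.9, 1.0, -4.7]
grip_width: 0.574
finger_force: 63.7
```

```bash
python3 -c "
from h import *
to(.462,.077,.10,83.9)"
```

```text
t 6.22 p [0.4695 0.0006 0.1407] yaw 83.93 zax [-4.4e-03  5.0e-04 -1.0e+00] F [ 0.9  1.  -4.7] w 0.574
turn 0.03 shift cm [1.54 7.52 4.08]
```

>>> {"method": "apply_moves", "body": {
  "series": [
    [0, 0, 0, 0.8, 3.5, 1.5, 4.5],
    [0, 0, 0, 1.5, 6, 3, 4.5],
    [0, 0, 0, 1.5, 7.3, 4, 4.5],
    [0, 0, 0, 1.5, 7.3, 4, 4.5],
    [0, 0, 0, 1.5, 7.3, 4, 4.5],
    [0, 0, 0, 1.5, 7.3, 4, 4.5],
    [0, 0, 0, 1.5, 7.3, 4, 4.5],
    [0, 0, 0, 1.5, 7.3, 4, 4.5]
  ]
}}

```text
time: 6.88
tool_pos: [0.4645, 0.072, 0.1037]
ee_rot: [0.0, 0.054, 0.999, 0.0]
ft_force: [-0.2, 0.7, -4.2]
grip_width: 0.574
finger_force: 63.9
```

Run:
```python
from h import *
to(.462,.077,.06,83.9)
p=eyes.get_image("top");q=eyes.get_image("side")
cv2.imwrite("pics/rl.png",np.hstack([cv2.resize(p["image"][140:300,90:250],(400,400),interpolation=2),cv2.resize(q["image"][110:270,140:300],(400,400),interpolation=2)])[:,:,::-1])
for n,c in(("top",p),("side",q)):
    for t in("rail_mouth","pack_nose"): print(n,t,[(np.round(d["pixel"],1).tolist(),round(d["score"],2)) for d in spotter.tip_of(c,t)][:3])
    print(proj(c,[[.527,.0705,.028]]).round(1))
```

```text
t 6.88 p [0.4645 0.072  0.1037] yaw 83.86 zax [ 7.e-04  0.e+00 -1.e+00] F [-0.2  0.7 -4.2] w 0.574
turn -0.04 shift cm [0.31 0.47 4.37]
top rail_mouth [([162.6, 226.6], 0.59)]
top pack_nose [([255.4, 330.0], 0.88), ([157.5, 233.4], 0.86), ([334.7, 297.1], 0.78)]
[[166.  227.5]]
side rail_mouth [([210.3, 189.1], 0.82), ([190.1, 175.7], 0.57)]
side pack_nose [([203.8, 160.8], 0.75), ([164.3, 238.9], 0.69), ([229.8, 270.2], 0.66)]
[[212.1 188.6]]
```

View pics/rl.png

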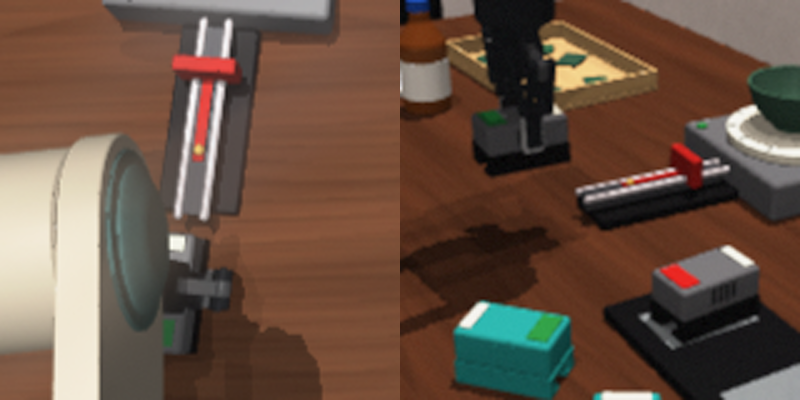

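>>> {"method": "apply_moves", "body": {
  "series": [
    [0, 0, 0, 0.2, 0.5, 2, 4.5],
    [0, 0, 0, 0.2, 0.5, 4, 4.5],
    [0, 0, 0, 0.2, 0.5, 5.5, 4.5],
    [0, 0, 0, 0.2, 0.5, 6.6, 4.5],
    [0, 0, 0, 0.2, 0.5, 6.8, 4.5],
    [0, 0, 0, 0.2, 0.5, 6.8, 4.5],
    [0, 0, 0, 0.2, 0.5, 6.8, 4.5],
    [0, 0, 0, 0.2, 0.5, 6.8, 4.5]
  ]
}}

```text
time: 7.85
tool_pos: [0.4636, 0.0781, 0.0365]
ee_rot: [0.001, 0.053, 0.999, 0.0]
ft_force: [0.4, -0.1, -3.9]
grip_width: 0.58
finger_force: 63.9
```

Run:
```python
from h import *
P=[]
for i in range(6):
    q=eyes.get_image("top" if i==0 else "side"); P.append(st()[1])
    if i==0:p=q
P=np.array(P);print(P.mean(0).round(4),P.std(0).round(4)); to(.463,.0773,.0356,83.9)
t=P.mean(0)
def draw(c,r0,r1,c0,c1,f):
    im=cv2.resize(c["image"][r0:r1,c0:c1],None,fx=f,fy=f,interpolation=2)
    a=np.radians(-6.1);R=np.array([[np.cos(a),-np.sin(a)],[np.sin(a),np.cos(a)]])
    def seg(A,B,col):
        X=np.array([A,B],float)/1000
        u=proj(c,X); u=((u+.5-[c0,r0])*f*8).astype(int); cv2.line(im,tuple(map(int,u[0])),tuple(map(int,u[1])),col,1,cv2.LINE_AA,3)
    def W(x,y,z,o): return np.r_[R@[x,y]+np.array(o)*1000,z]
    m=[.527,.0705]; o=t[:2]; zb=t[2]*1000-17.6
    for s in(-15,15): seg(W(0,s,28,m),W(110,s,28,m),(0,0,255))
    for z in(zb,zb+50):
        for s in(-25,25): seg(W(-42,s,z,o),W(42,s,z,o),(255,255,0))
        for s in (-42,42): seg(W(s,-25,z,o),W(s,25,z,o),(255,255,0))
    return im
A=draw(p,150,260,120,200,5);B=draw(q,140,230,160,240,5)
o=np.zeros((550,800,3),np.uint8);o[:550,:400]=A;o[:450,400:]=B
cv2.imwrite("pics/gap.png",o[:,:,::-1])
```

```text
[0.4632 0.0781 0.036 ] [0.0002 0.     0.0003]
t 8.15 p [0.4629 0.0781 0.0356] yaw 83.95 zax [ 7.e-04  2.e-04 -1.e+00] F [ 0.8 -0.2 -4.5] w 0.574
turn 0.05 shift cm [-0.02 -0.08  0.  ]
```

View pics/gap.png

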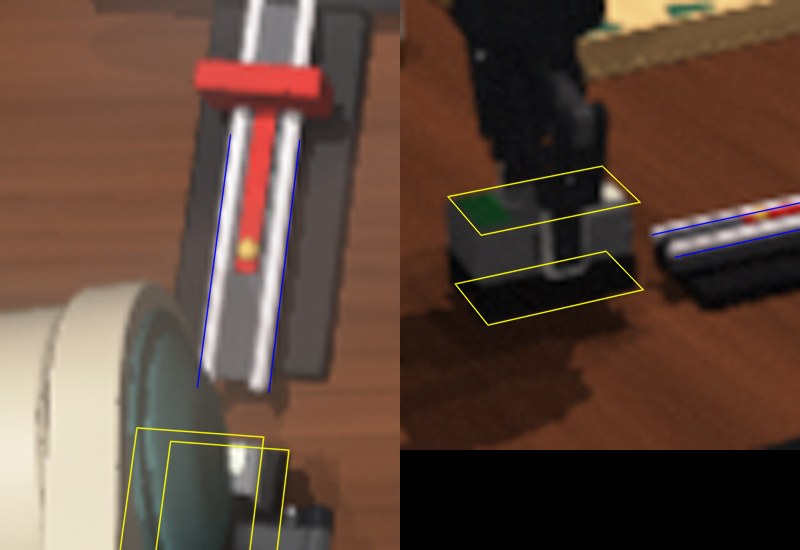

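The gap view shows the modelled rail lines lying on the rods. The pack sits about 2–3 mm further back in the hand than modelled, with its nose about 24 mm before the mouth. Sideways it agrees to under 1 mm, so I'm feeding it on slowly.

>>> {"method": "apply_moves", "body": {
  "series": [
    [0, 0, 0, -0.8, -0.04, 0, 4.5],
    [0, 0, 0, -1.6, -0.04, 0, 4.5],
    [0, 0, 0, -2, -0.04, 0, 4.5],
    [0, 0, 0, -2.2, -0.04, 0, 4.5],
    [0, 0, 0, -2.4, -0.04, 0, 4.5],
    [0, 0, 0, -2.6, -0.04, 0, 4.5],
    [0, 0, 0, -2.8, -0.04, 0, 4.5],
    [0, 0, 0, -2.9, -0.04, 0, 4.5]
  ]
}}

```text
time: 8.82
tool_pos: [0.4917, 0.0746, 0.0353]
ee_rot: [0.0, 0.053, 0.999, 0.0]
ft_force: [0.1, -0.0, -3.4]
grip_width: 0.573
finger_force: 63.9
```

```bash
cat >> h.py <<'E'
def rail():
    s,p,M=st(); a=np.radians(-6.1); u=np.array([np.cos(a),np.sin(a)]);d=p[:2]-[.527,.0705]
    print("t",round(s["time"],2),"rail x,y mm",np.round([d@u*1000-95,(d[1]*u[0]-d[0]*u[1])*1000],1),"z",p[2].round(4),"yaw",np.degrees(np.arctan2(M[1,1],M[0,1])).round(2),"F along/side/up",np.round([np.dot(s["ft_force"][:2],u),s["ft_force"][1]*u[0]-s["ft_force"][0]*u[1],s["ft_force"][2]],1),"T",np.round(s["wrist_torque"],2))
E
python3 -c "
from h import *
rail()"
```

```text
t 8.82 rail x,y mm [-130.6    0.3] z 0.0353 yaw 83.95 F along/side/up [ 0.1 -0.  -3.4] T [ 0.02 -0.02 -0.08]
```

>>> {"method": "apply_moves", "body": {
  "series": [
    [0, 0, 0, -0.15, 0, 0, 4.5],
    [0, 0, 0, -0.3, 0, 0, 4.5],
    [0, 0, 0, -0.45, 0, 0, 4.5],
    [0, 0, 0, -0.6, 0, 0, 4.5],
    [0, 0, 0, -0.75, 0, 0, 4.5],
    [0, 0, 0, -0.9, 0, 0, 4.5],
    [0, 0, 0, -1.05, 0, 0, 4.5],
    [0, 0, 0, -1.1, 0, 0, 4.5]
  ]
}}

```text
time: 9.48
tool_pos: [0.5027, 0.0734, 0.0353]
ee_rot: [0.0, 0.053, 0.999, 0.0]
ft_force: [0.8, 0.0, -4.3]
grip_width: 0.576
finger_force: 63.9
```

Run:
```python
from h import *
rail()
q=eyes.get_image("side");p=eyes.get_image("top")
o=np.hstack([cv2.resize(p["image"][150:250,120:200],(400,500),interpolation=2),cv2.resize(q["image"][130:230,170:250],(400,500),interpolation=2)])
cv2.imwrite("pics/in.png",o[:,:,::-1])
```

```text
t 9.48 rail x,y mm [-119.5    0.3] z 0.0353 yaw 83.95 F along/side/up [ 0.8  0.1 -4.3] T [ 0.1  -0.02 -0.02]
```

View pics/in.png

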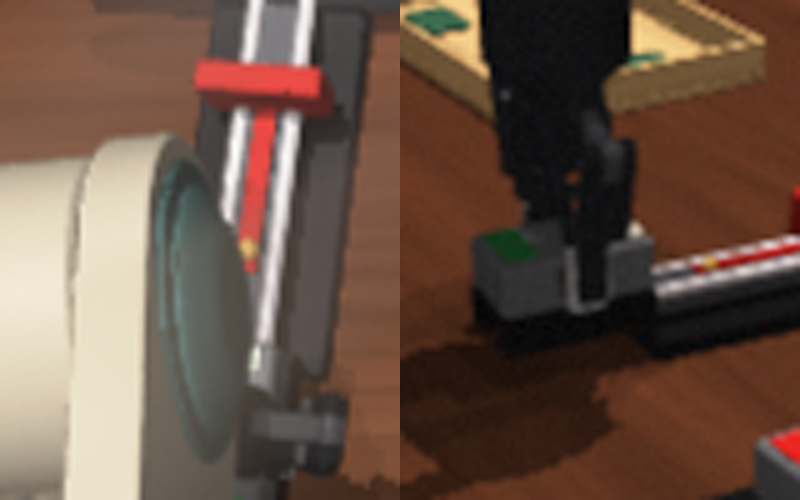

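The nose is about 12 mm onto the rods with no side or axial force, and the rods enter below the grey top shell as they should. I'm continuing to just short of the detent.

>>> {"method": "apply_moves", "body": {
  "series": [
    [0, 0, 0, -0.4, 0, 0, 4.5],
    [0, 0, 0, -0.9, 0, 0, 4.5],
    [0, 0, 0, -1.4, 0, 0, 4.5],
    [0, 0, 0, -1.9, 0, 0, 4.5],
    [0, 0, 0, -2.4, 0, 0, 4.5],
    [0, 0, 0, -2.9, 0, 0, 4.5],
    [0, 0, 0, -3.3, 0, 0, 4.5],
    [0, 0, 0, -3.6, 0, 0, 4.5]
  ]
}}

```text
time: 10.25
tool_pos: [0.5388, 0.0696, 0.0352]
ee_rot: [0.0, 0.053, 0.999, 0.0]
ft_force: [-0.3, -0.3, -4.3]
grip_width: 0.579
finger_force: 63.9
```

```bash
python3 -c "
from h import *
rail()"
```

```text
t 10.25 rail x,y mm [-83.2   0.4] z 0.0352 yaw 83.94 F along/side/up [-0.3 -0.3 -4.3] T [0.04 0.02 0.  ]
```

Now past the nose-over-ball point at 2 mm per row.

>>> {"method": "apply_moves", "body": {
  "series": [
    [0, 0, 0, -0.2, 0, 0, 4.5],
    [0, 0, 0, -0.4, 0, 0, 4.5],
    [0, 0, 0, -0.6, 0, 0, 4.5],
    [0, 0, 0, -0.8, 0, 0, 4.5],
    [0, 0, 0, -1, 0, 0, 4.5],
    [0, 0, 0, -1.2, 0, 0, 4.5],
    [0, 0, 0, -1.4, 0, 0, 4.5],
    [0, 0, 0, -1.6, 0, 0, 4.5]
  ]
}}

```text
time: 10.92
tool_pos: [0.554, 0.0681, 0.0355]
ee_rot: [-0.0, 0.053, 0.999, 0.0]
ft_force: [-3.8, 0.5, -0.1]
grip_width: 0.575
finger_force: 64.2
```

```bash
python3 -c "
from h import *
rail()"
```

```text
t 10.92 rail x,y mm [-67.9   0.5] z 0.0355 yaw 83.95 F along/side/up [-3.8  0.1 -0.1] T [ 0.06  0.61 -0.  ]
```

>>> {"method": "apply_moves", "body": {
  "series": [
    [0, 0, 0, -0.3, 0, 0, 4.5],
    [0, 0, 0, -0.6, 0, 0, 4.5],
    [0, 0, 0, -0.9, 0, 0, 4.5],
    [0, 0, 0, -1.3, 0, 0, 4.5],
    [0, 0, 0, -1.7, 0, 0, 4.5],
    [0, 0, 0, -2.1, 0, 0, 4.5],
    [0, 0, 0, -2.4, 0, 0, 4.5],
    [0, 0, 0, -2.6, 0, 0, 4.5]
  ]
}}

```text
time: 11.58
tool_pos: [0.5806, 0.0651, 0.0354]
ee_rot: [0.0, 0.053, 0.999, 0.0]
ft_force: [-2.0, 0.1, 0.9]
grip_width: 0.575
finger_force: 64.4
```

>>> {"method": "apply_moves", "body": {
  "series": [
    [0, 0, 0, -0.2, 0, 0, 4.5],
    [0, 0, 0, -0.4, 0, 0, 4.5],
    [0, 0, 0, -0.6, 0, 0, 4.5],
    [0, 0, 0, -0.8, 0, 0, 4.5],
    [0, 0, 0, -1, 0, 0, 4.5],
    [0, 0, 0, -1.2, 0, 0, 4.5],
    [0, 0, 0, -1.3, 0, 0, 4.5],
    [0, 0, 0, -1.4, 0, 0, 4.5]
  ]
}}

```text
time: 12.25
tool_pos: [0.5941, 0.0638, 0.0353]
ee_rot: [0.0, 0.053, 0.999, 0.0]
ft_force: [-3.3, -0.1, 1.1]
grip_width: 0.578
finger_force: 64.5
```

```bash
python3 -c "
from h import *
rail()"
```

```text
t 12.25 rail x,y mm [-27.6   0.4] z 0.0353 yaw 83.95 F along/side/up [-3.3 -0.5  1.1] T [0.1  0.46 0.02]
```

Home should be about 15 mm ahead. I'm easing the grip so it slips rather than rams, and creeping.

>>> {"method": "apply_moves", "body": {
  "series": [
    [0, 0, 0, -0.1, 0, 0, 4.5],
    [0, 0, 0, -0.2, 0, 0, 4.5],
    [0, 0, 0, -0.3, 0, 0, 4.5],
    [0, 0, 0, -0.4, 0, 0, 4.5],
    [0, 0, 0, -0.5, 0, 0, 4.5],
    [0, 0, 0, -0.6, 0, 0, 4.5],
    [0, 0, 0, -0.7, 0, 0, 4.5],
    [0, 0, 0, -0.8, 0, 0, 4.5]
  ],
  "newtons": 24
}}

```text
time: 12.92
tool_pos: [0.6024, 0.0628, 0.0355]
ee_rot: [0.001, 0.053, 0.999, 0.0]
ft_force: [1.5, -0.3, 0.2]
grip_width: 0.572
finger_force: 64.5
```

>>> {"method": "apply_moves", "body": {
  "series": [
    [0, 0, 0, -0.05, 0, 0, 4.5],
    [0, 0, 0, -0.1, 0, 0, 4.5],
    [0, 0, 0, -0.15, 0, 0, 4.5],
    [0, 0, 0, -0.2, 0, 0, 4.5],
    [0, 0, 0, -0.25, 0, 0, 4.5],
    [0, 0, 0, -0.3, 0, 0, 4.5]
  ]
}}

```text
time: 13.42
tool_pos: [0.6049, 0.0626, 0.0352]
ee_rot: [-0.0, 0.053, 0.999, 0.0]
ft_force: [0.7, -0.2, -0.0]
grip_width: 0.574
finger_force: 64.5
```

```bash
python3 -c "
from h import *
rail()"
```

```text
t 13.42 rail x,y mm [-16.7   0.4] z 0.0352 yaw 83.95 F along/side/up [ 0.7 -0.2 -0. ] T [ 0.03 -0.07 -0.02]
```

>>> {"method": "apply_moves", "body": {
  "series": [
    [0, 0, 0, -0.04, 0, 0, 4.5],
    [0, 0, 0, -0.08, 0, 0, 4.5],
    [0, 0, 0, -0.12, 0, 0, 4.5]
  ]
}}

```text
time: 13.67
tool_pos: [0.6057, 0.0625, 0.0348]
ee_rot: [-0.0, 0.053, 0.999, 0.0]
ft_force: [-0.2, -0.2, -2.3]
grip_width: 0.579
finger_force: 64.4
```

Run:
```python
from h import *
rail()
q=eyes.get_image("side");p=eyes.get_image("top")
o=np.hstack([cv2.resize(p["image"][140:240,130:210],(400,500),interpolation=2),cv2.resize(q["image"][120:220,190:270],(400,500),interpolation=2)])
cv2.imwrite("pics/home.png",o[:,:,::-1])
```

```text
t 13.67 rail x,y mm [-15.9   0.4] z 0.0348 yaw 83.95 F along/side/up [-0.1 -0.2 -2.3] T [ 0.05 -0.01  0.01]
```

View pics/home.png

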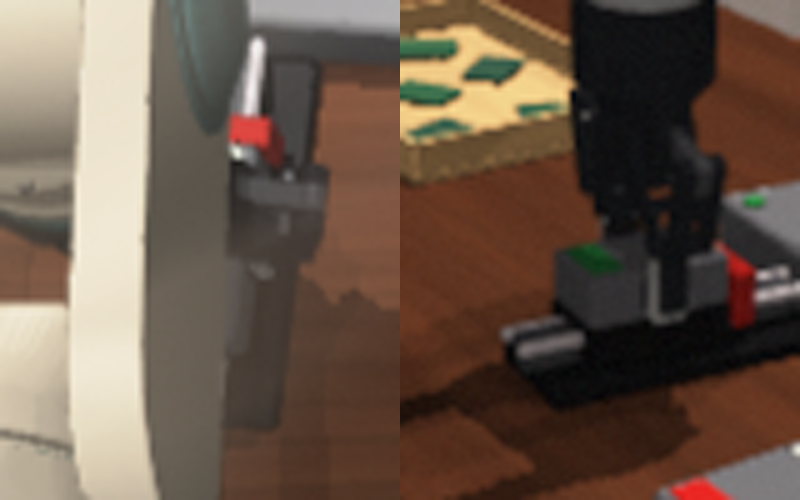

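The side view shows the nose at the red stop, to within a millimetre or so. The lift force is fading, so the ball is entering the notch. A few more tiny steps to feel the stop.

>>> {"method": "apply_moves", "body": {
  "series": [
    [0, 0, 0, -0.03, 0, 0, 4.5],
    [0, 0, 0, -0.06, 0, 0, 4.5],
    [0, 0, 0, -0.06, 0, 0, 4.5]
  ]
}}

```text
time: 14.02
tool_pos: [0.6064, 0.0624, 0.0349]
ee_rot: [-0.0, 0.053, 0.999, 0.0]
ft_force: [0.1, -0.4, -4.1]
grip_width: 0.574
finger_force: 64.3
```

```bash
python3 -c "
from h import *
rail()"
```

```text
t 14.02 rail x,y mm [-15.2   0.4] z 0.0349 yaw 83.95 F along/side/up [ 0.1 -0.3 -4.1] T [ 0.    0.01 -0.01]
```

Ball is up in the notch (lift back to the plain weight). Now find the stop.

>>> {"method": "apply_moves", "body": {
  "series": [
    [0, 0, 0, -0.03, 0, 0, 4.5],
    [0, 0, 0, -0.06, 0, 0, 4.5],
    [0, 0, 0, -0.06, 0, 0, 4.5]
  ]
}}

```text
time: 14.27
tool_pos: [0.6072, 0.0624, 0.0352]
ee_rot: [-0.0, 0.053, 0.999, 0.0]
ft_force: [0.0, 0.5, -3.3]
grip_width: 0.576
finger_force: 64.3
```

```bash
python3 -c "
from h import *
rail()"
```

```text
t 14.27 rail x,y mm [-14.4   0.4] z 0.0352 yaw 83.95 F along/side/up [-0.   0.5 -3.3] T [0.03 0.02 0.04]
```

>>> {"method": "apply_moves", "body": {
  "series": [
    [0, 0, 0, -0.03, 0, 0, 4.5],
    [0, 0, 0, -0.06, 0, 0, 4.5],
    [0, 0, 0, -0.06, 0, 0, 4.5]
  ]
}}

```text
time: 14.52
tool_pos: [0.6078, 0.0623, 0.0353]
ee_rot: [-0.0, 0.053, 0.999, 0.0]
ft_force: [-0.2, 0.8, -3.3]
grip_width: 0.579
finger_force: 64.2
```

```bash
python3 -c "
from h import *
rail()"
```

```text
t 14.52 rail x,y mm [-13.8   0.5] z 0.0353 yaw 83.95 F along/side/up [-0.3  0.7 -3.3] T [-0.01  0.15 -0.  ]
```

>>> {"method": "apply_moves", "body": {
  "series": [
    [0, 0, 0, -0.03, 0, 0, 4.5],
    [0, 0, 0, -0.06, 0, 0, 4.5],
    [0, 0, 0, -0.06, 0, 0, 4.5]
  ]
}}

```text
time: 14.77
tool_pos: [0.6078, 0.0623, 0.0352]
ee_rot: [-0.001, 0.053, 0.999, 0.0]
ft_force: [-4.5, 0.3, -1.2]
grip_width: 0.573
finger_force: 64.5
```

```bash
python3 -c "
from h import *
rail()"
```

```text
t 14.77 rail x,y mm [-13.8   0.4] z 0.0352 yaw 83.94 F along/side/up [-4.5 -0.2 -1.2] T [-0.02  0.79 -0.09]
```

>>> {"method": "apply_moves", "body": {
  "series": [
    [0, 0, 0, -0.03, 0, 0, 4.5],
    [0, 0, 0, -0.06, 0, 0, 4.5],
    [0, 0, 0, -0.06, 0, 0, 4.5]
  ]
}}

```text
time: 15.02
tool_pos: [0.6078, 0.0623, 0.0353]
ee_rot: [-0.002, 0.053, 0.999, -0.0]
ft_force: [-9.3, 1.3, 0.8]
grip_width: 0.579
finger_force: 64.7
```

```bash
python3 -c "
from h import *
rail()"
```

```text
t 15.02 rail x,y mm [-13.8   0.4] z 0.0353 yaw 83.94 F along/side/up [-9.4  0.3  0.8] T [-0.04  1.25 -0.2 ]
```

>>> {"method": "apply_moves", "body": {
  "series": [
    [0, 0, 0, -0.03, 0, 0, 4.5],
    [0, 0, 0, -0.06, 0, 0, 4.5],
    [0, 0, 0, -0.08, 0, 0, 4.5],
    [0, 0, 0, -0.08, 0, 0, 4.5]
  ]
}}

```text
time: 15.35
tool_pos: [0.6078, 0.0623, 0.0352]
ee_rot: [-0.003, 0.053, 0.999, -0.0]
ft_force: [-13.2, 1.4, 2.6]
grip_width: 0.579
finger_force: 65.0
```

```bash
python3 -c "
from h import *
rail()"
```

```text
t 15.35 rail x,y mm [-13.8   0.5] z 0.0352 yaw 83.94 F along/side/up [-13.3  -0.    2.6] T [-0.01  1.85 -0.22]
```

>>> {"method": "apply_moves", "body": {
  "series": [
    [0, 0, 0, -0.02, 0, 0, 4.5],
    [0, 0, 0, -0.04, 0, 0, 4.5],
    [0, 0, 0, -0.04, 0, 0, 4.5]
  ]
}}

```text
time: 15.6
tool_pos: [0.6078, 0.0623, 0.0352]
ee_rot: [-0.003, 0.053, 0.999, -0.0]
ft_force: [-17.1, 1.5, 4.8]
grip_width: 0.574
finger_force: 65.2
```

```bash
python3 -c "
from h import *
rail()"
```

```text
t 15.6 rail x,y mm [-13.8   0.5] z 0.0352 yaw 83.94 F along/side/up [-17.2  -0.3   4.8] T [-0.03  2.19 -0.38]
```

The stop holds rigid at 17 N. I'll relax the push, then open.

>>> {"method": "apply_moves", "body": {
  "series": [
    [0, 0, 0, 0.1, 0, 0, 4.5],
    [0, 0, 0, 0.19, 0, 0, 4.5],
    [0, 0, 0, 0.19, 0, 0, 4.5],
    [0, 0, 0, 0.19, 0, 0, 5.2],
    [0, 0, 0, 0.19, 0, 0, 5.8],
    [0, 0, 0, 0.19, 0, 0, 7],
    [0, 0, 0, 0.19, 0, 0, 8],
    [0, 0, 0, 0.19, 0, 0, 8]
  ]
}}

```text
time: 16.27
tool_pos: [0.6088, 0.0622, 0.0358]
ee_rot: [0.001, 0.053, 0.999, 0.0]
ft_force: [0.2, 0.8, 0.5]
grip_width: 0.94
finger_force: 0.0
```

```bash
python3 -c "
from h import *
rail()"
```

```text
t 16.27 rail x,y mm [-12.8   0.4] z 0.0358 yaw 83.94 F along/side/up [0.1 0.8 0.5] T [ 0.03  0.02 -0.03]
```

Released cleanly. I'm going straight up, then away toward the robot's left to clear the view.

>>> {"method": "apply_moves", "body": {
  "series": [
    [0, 0, 0, 0, 0, -1, 8],
    [0, 0, 0, 0, 0, -3, 8],
    [0, 0, 0, 0, 0, -6, 8],
    [0, 0, 0, 0, 0, -10, 8],
    [0, 0, 0, 0, 0, -14, 8],
    [0, 0, 0, 0, 0, -17, 8],
    [0, 0, 0, 0, 0, -18, 8],
    [0, 0, 0, 0, 0, -18, 8]
  ]
}}

```text
time: 16.93
tool_pos: [0.6097, 0.0623, 0.2202]
ee_rot: [0.004, 0.053, 0.999, 0.0]
ft_force: [-0.0, -0.3, 0.2]
grip_width: 0.939
finger_force: 0.0
```

>>> {"method": "apply_moves", "body": {
  "series": [
    [0, 0, 0, 2, 3, 0, 8],
    [0, 0, 0, 4, 6, 0, 8],
    [0, 0, 0, 6, 10, 0, 8],
    [0, 0, 0, 8, 14, 0, 8],
    [0, 0, 0, 10, 18, 0, 8],
    [0, 0, 0, 12, 22, 0, 8],
    [0, 0, 0, 14, 24, 0, 8],
    [0, 0, 0, 14, 24, 0, 8]
  ]
}}

```text
time: 17.6
tool_pos: [0.4901, 0.3208, 0.2129]
ee_rot: [-0.002, 0.049, 0.999, -0.0]
ft_force: [0.1, -0.2, 0.5]
grip_width: 0.938
finger_force: 0.0
```

Run:
```python
from h import *
rail()
q=eyes.get_image("side");p=eyes.get_image("top")
o=np.hstack([cv2.resize(p["image"][50:250,120:300],(400,444),interpolation=2),cv2.resize(q["image"][120:270,190:325],(400,444),interpolation=2)])
cv2.imwrite("pics/end.png",o[:,:,::-1])
```

```text
t 17.6 rail x,y mm [-158.3  245. ] z 0.2129 yaw 84.36 F along/side/up [ 0.1 -0.2  0.5] T [0.   0.01 0.  ]
```

View pics/end.png

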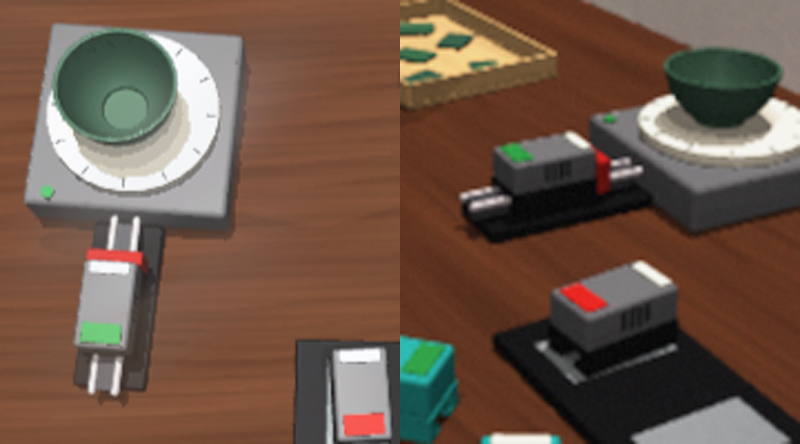

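The pack sits on the rail with its white nose against the red stop (crop (115,262)) and its green tab at the tail. The bowl and flat pack haven't moved.

```bash
python3 -c "
from h import *
print(job.hand_in())"
```

```text
the job is handed in; nothing more can be done
None
```

The charged pack is home on the rail against the stop, and force readings indicate the detent has clicked in. I pushed gently (17 N highest reading) and let go; the bowl and flat pack look unmoved. The job was handed in at about 18 s and no verdict came back.

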